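# Snug the wrench and tighten the turntable nut

## Task

The brass nut that clamps the white modelling board to its turntable is loose, and an adjustable wrench lies round it with its jaw open too wide. Roll the wrench's worm with a light fingertip until the jaw closes snugly on the nut; only then pull the wrench round clockwise (seen from above) until the nut comes up against its stop. Leave the wrench lying on the nut with its jaw still snug, and do not disturb the pots and tools around.

Things in the scene. Friction and masses are not known exactly. Their poses are not given: they have to be found in the camera images.
- nut_top (a point): brass hex nut, 30 mm across flats, 17 mm tall, in the middle of a square white board (230 x 230 mm, its face level, 90 mm above the bench) on a fixed turntable. This point: on its axis, at its top, 19 mm above the board. A 14 mm stud stands 11 mm higher than the nut.
- nut (a joint): turn of the nut, rad: 0 as found (loose), grows clockwise seen from above, firm stop at 0.60. It turns stiffly (about 0.35 N m).
- worm: the wrench's knurled worm wheel, dark with brass ribs, 22 mm diameter, 19 mm long, in a window of the wrench's head between handle and jaws. Origin at its centre, 12.5 mm above the board, 47 mm from the jaws' middle towards the handle; its y axis is its axle, level and square to the handle (x and z roll with it). A press of more than 30 N harms it.
- worm_top (a point): top of the worm, 23.5 mm above the board, 5.5 mm proud of the wrench's head (18 mm thick). Stroking it along the wrench from handle towards jaws closes the jaw, 0.8 mm per radian (about 1.45 mm for 20 mm of stroke without slip); the opposite stroke opens it. Rolling takes about 4.5 N of drag, so press with some 10 to 15 N. Axes as wrench_grip.
- jaw (a joint): play of the movable jaw, m: jaw opening less the nut's 30 mm. 0 is snug, positive too wide (2.5 to 4.3 mm at first). The screw holds the jaw against spreading up to about 60 N; the jaw cannot be pushed by hand, only by the worm.
- wrench_grip (a point): the place to hold the steel wrench (290 mm long, 0.58 kg, blue stripe): middle of its handle, 185 mm from the jaws' middle and beyond the edge of the board. The handle is 24 mm wide and 10 mm thick; this point is at half its thickness, 10 mm above the board's level. x axis along the wrench from handle to jaws, z up. The wrench is loose: it lies flat on the board.
- jaw_mid (a point): point of the wrench midway along its jaws, 15 mm from the fixed jaw's face, 9 mm above the board: over the nut's axis once the jaw is snug.
- teapot: bystander: red-brown clay teapot about 145 mm long, 94 mm high; origin on its underside
- tall_mug: bystander: tan clay mug, 74 mm wide, 85 mm high; origin on its underside
- glaze_jar: bystander: dark jar with a mustard lid, 68 mm wide, 90 mm high; origin on its underside
- beech_block: bystander: pale wooden block 110 x 50 x 22 mm; origin on its underside
- clay_brush: bystander: flat brush lying on the bench; origin on its underside
- tea_cup: bystander: small clay cup, 52 mm wide, 38 mm high, standing on the white board; origin on its underside
- spare_nut: bystander: small steel hex nut, 24 mm across flats, 12 mm thick, lying on the white board; origin on its underside

How it is judged (in metres and radians):
On the way, in this order (a step that is already met when the one before it is completed fails the run):
1. the jaw is closed snugly on the nut (play under 0.8 mm, wrench round the nut) before the nut has turned (value of joint jaw below 0.0008 m and horizontal distance between jaw_mid and nut_top below 0.006 m and value of joint nut below 0.15 rad), for 0.2 s.
2. the nut is turned clockwise up to its stop (value of joint nut above 0.55 rad and horizontal distance between jaw_mid and nut_top below 0.008 m), for 0.2 s.
At the end, for the whole second after the job is handed in: The nut is within 0.05 rad of its stop (0.60), the jaw's play is under 1.2 mm, the wrench lies flat (within 0.1 rad) and still with its jaws round the nut (jaws' middle within 8 mm of the nut's axis), and the bystanders are where they were (all of step 2 and value of joint jaw below 0.0012 m and angle between wrench_grip's own z axis and vertical below 0.1 rad and linear speed of worm below 0.02 m/s); the robot touches nothing.
It fails at once if the nut is turned (over 0.15 rad) while the jaw is slack (play over 1.5 mm) (value of joint nut between 0.15 and 0.55 rad and value of joint jaw above 0.0015 m).
It fails at once if the fingers press the worm with more than 30 N (contact force between the fingers and worm above 30 N).
It fails at once if a bystander is moved more than 20 mm (distance of any of teapot, tall_mug, glaze_jar, beech_block, clay_brush, tea_cup, spare_nut from where it was at the start of the episode above 0.02 m).
It also fails if it takes over 72 s, if anything falls off the work surface, if the arm or the gripper's body presses on something with over 40 N, if the wrist force passes 120 N, or if a joint passes its speed limit or range.

## Robot

A 6-joint arm with a two-finger parallel gripper is mounted at the origin on the work surface. World frame = base frame: x ahead of the robot, y to its left, z up, the work surface at z = 0. Lengths are in mm, angles in rad, forces in N, time in s.
With the tool pointing down it reaches from about 300 to 775 mm from the base axis. Payload 14.6 kg.
Tool frame: the origin (TCP) lies midway between the tips of the shut fingers; the grasp point (between the pads) lies 19 mm behind it (manip.hold_point_z is the distance from the TCP to the grasp point, in mm); z points along the fingers, y is the direction in which the jaws open and shut (so a half turn about z gives the same grasp; the last joint's range is limited). The gripper opens to 94 mm and grips with 3 to 60 N. Pads are 16 mm wide; open, the fingers measure 119 mm over their backs; the gripper's body (75 mm by 177 mm) begins 78 mm behind the grasp point.
Start: joints at [-1.17, 0.3, 1.521, -0, 1.321, -0.067], TCP at [248, -490.903, 205.446] pointing down, gripper open.
Joint ranges: [-3.03, 3.03], [-0.79, 2.21], [0.23, 2.52], [-1.04, 4.18], [0, 3.07], [-2.55, 2.55]. Speed limits (rad/s): [2.22, 2.22, 2.57, 3.14, 3.14, 3.14].

## Interface

Orientations are given as [roll, pitch, yaw] about the fixed x, y, z axes, in that order (R = Rz(yaw) Ry(pitch) Rx(roll)).
In Python, from cell import manip gives the robot as it stands.
- The arm moves only by the shell command python3 -m crank 'ROWS' [OPENING] [FORCE]. ROWS is JSON, a list of rows, each an object with "offset": the shift along the world's x, y, z in m, a list of three; "spin": the turn about the world's z in degrees. In form: [{"offset": [dx, dy, dz], "spin": spin}, ...]. A call has exactly 8 rows; each row is the pose to reach, as a shift and turn from the pose measured when the call began; what a row does not reach only later rows make up. A row lasts 1/12 s, in which the tool goes at most 41.7 mm and 7.16 degrees, less where a joint would pass 70% of its speed; a pose out of reach is approached as far as the arm can. A call with a gripper value outside its range is refused whole. OPENING is the opening, from 0 (shut) to 1 (fully open), set as the call begins (- or left out, the last holds). The fingers move at their own pace and stop on an object; FORCE is the grip in N (left out, the last holds). Time passes only in rows, so rows that repeat a pose let the fingers close, or fill a call up. It gives the time, the measured TCP pose, the force and the opening at its end, in the units of the state.
- manip.read_state(): the state, without advancing time (a new reading comes with each control period).
- manip.camera(name): name is "side" or "top"; returns a dict with "pixels" (400x640x3 uint8, red, green, blue), "fx", "fy", "cx", "cy" (pixels), "extrinsics" (4x4, takes a point from world to camera coordinates). Camera axes: x right, y down, z forward; pixel columns grow to the right and rows downward; lengths in mm; the calibration is good to about 2 mm. A picture is of the moment at which its call begins. There is no depth.
- manip.sign_off(): hands the job in, once; it reports no verdict.
Trained networks look in a picture, given as the dict that the camera call returned (one of the last four; its "shot" number tells which), for a name from the list of things; names that differ only in an ending like _2 or _b are one class to them, and where a whole thing is asked for, a point or a joint stands for the part that bears it (a point fixed in the world has none). Each returns a list of dicts, best first, with "conf" (0 to 1); they miss things now and then, are a little off and sometimes report something else, mostly with a low value. They report only what shows in the picture. A call takes as long as a camera call.
- manip.search_frame(picture, name): "location" ([x, y, z] in mm, in world coordinates, good to about 4 mm: the middle of the surface that is visible of it).
- manip.masks_of(picture, name): "mask" (400x640 bool, what is visible of it).
The state is a dict: "clock": time; "joints": joint angles; "qd": joint speeds; "effort": joint torques, N m; "eef_pos": TCP position; "eef_rot": TCP orientation; "wrist_force": force on the tool from outside, world axes, zero at the start; "moment": the same for the moment, N m; "finger_gap": finger opening in mm.
Only numpy, scipy, OpenCV 4.12 (cv2) and the standard library are available. Lean on these libraries where they do the work, as an engineer would, in place of code of your own. Each camera call takes 0.05 s, during which the arm holds its last target. There are 200 camera calls.

## Working session

There is one attempt and no reset: what is moved stays moved. The work goes in short steps, Python scripts to look and compute and a shell command to move; the robot and the scene stay as the last step left them, time stands still between calls to the robot, and variables do not carry over. Pictures are saved under pics/ and viewed, about 8 in all and at most 12, crops included, and the job is handed in when it is done.

```bash
mkdir -p pics
cat > h.py <<'E'
import numpy as np, cv2
from cell import manip
def ray(p,u,v,z):
    E=np.array(p["extrinsics"]);R,t=E[:3,:3],E[:3,3];c=-R.T@t
    d=R.T@np.array([(u-p["cx"])/p["fx"],(v-p["cy"])/p["fy"],1]);return c+d*(z-c[2])/d[2]
def proj(p,X):
    E=np.array(p["extrinsics"]);q=E[:3,:3]@np.array(X)+E[:3,3];return [p["fx"]*q[0]/q[2]+p["cx"],p["fy"]*q[1]/q[2]+p["cy"]]
def save(p,n,crop=None,s=1):
    im=p["pixels"][:,:,::-1]
    if crop: im=im[crop[1]:crop[3],crop[0]:crop[2]]
    cv2.imwrite(f"pics/{n}.png",cv2.resize(im,None,fx=s,fy=s,interpolation=cv2.INTER_CUBIC))
E
python3 - <<'E'
from h import *
for c in ("top","side"):
    p=manip.camera(c);save(p,c+"0")
    print(c,"campos",np.round(-np.array(p["extrinsics"])[:3,:3].T@np.array(p["extrinsics"])[:3,3]),p["fx"])
    for n in ["nut_top","worm","worm_top","wrench_grip","jaw_mid","teapot","tall_mug","glaze_jar","beech_block","clay_brush","tea_cup","spare_nut"]:
        print(n,[(np.round(d["location"],1).tolist(),round(d["conf"],2)) for d in manip.search_frame(p,n)[:2]])
s=manip.read_state();print(s["clock"],s["eef_rot"],s["wrist_force"])
E
```

```text
top campos [ 423.   -3. 1273.] 376.3008561013212
nut_top []
worm [([403.7, 427.1, 54.9], 0.38)]
worm_top [([630.2, -40.1, 105.4], 0.89), ([513.2, 94.0, 101.6], 0.37)]
wrench_grip [([629.1, -39.7, 107.1], 0.93)]
jaw_mid [([629.8, -42.7, 110.5], 0.73)]
teapot [([405.5, 430.0, 56.9], 0.92)]
tall_mug [([593.9, 448.1, 46.9], 0.55)]
glaze_jar [([366.0, -303.8, 89.7], 0.95), ([408.7, 432.5, 58.2], 0.41)]
beech_block [([478.9, -444.0, 23.2], 0.82)]
clay_brush [([634.1, -272.2, 13.3], 0.68)]
tea_cup [([512.0, 93.1, 102.6], 0.67), ([634.1, -36.6, 106.7], 0.63)]
spare_nut [([655.6, 134.0, 101.5], 0.42)]
side campos [ 447.  815. 1044.] 461.2740273704504
nut_top [([580.7, 46.1, 108.8], 0.68)]
worm [([607.2, 3.1, 114.0], 0.44)]
worm_top [([620.2, -16.7, 107.5], 0.94)]
wrench_grip [([621.9, -21.6, 104.4], 0.94), ([578.6, 48.1, 106.6], 0.52)]
jaw_mid [([619.8, -23.0, 103.1], 0.67)]
teapot [([403.7, 455.5, 60.4], 0.72)]
tall_mug [([588.7, 432.1, 42.0], 0.79)]
glaze_jar [([362.4, -289.7, 65.3], 0.57)]
beech_block [([485.6, -435.5, 26.4], 0.67)]
clay_brush [([630.7, -265.5, 15.7], 0.84)]
tea_cup [([508.0, 81.4, 109.6], 0.85)]
spare_nut [([404.0, 456.6, 57.4], 0.71)]
1.3 [3.14157274e+00 3.41319353e-06 4.67833936e-01] [ 0.17714668 -0.03091046 -0.81996665]
```

View pics/top0.png

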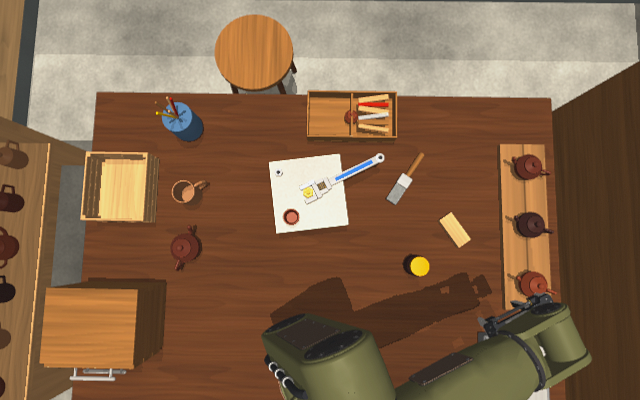

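View pics/side0.png

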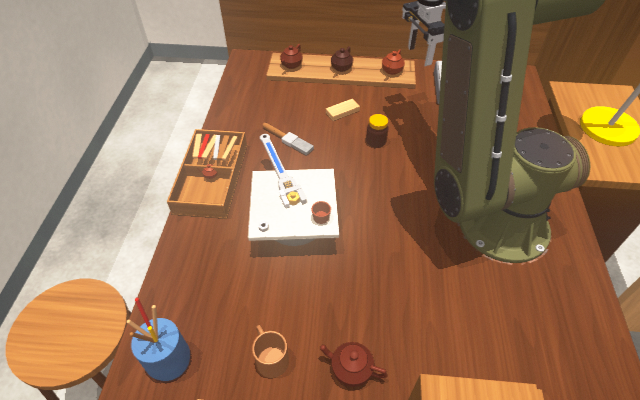

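The top view shows the board at about (308,193), with the nut at (308,193), the worm at (322,186) and the handle end at (380,158). The cup is at (291,216) and the spare nut at (278,173). The side view agrees, with the nut at (293,198) and the worm at (288,185). Next I'll enlarge both.

Run:
```python
from h import *
a=manip.camera("top");b=manip.camera("side")
def cr(p,c,s): 
    im=p["pixels"][c[1]:c[3],c[0]:c[2],::-1];return cv2.resize(im,None,fx=s,fy=s,interpolation=cv2.INTER_CUBIC)
A=cr(a,(260,145,390,235),6);B=cr(b,(240,130,345,240),5)
cv2.imwrite("pics/ta.png",A);cv2.imwrite("pics/sb.png",B)
for p,n in((a,"top"),(b,"side")):
    for k in ("wrench_grip","worm","nut"):
        for m in manip.masks_of(p,k)[:2]:
            v,u=np.nonzero(m["mask"]);print(n,k,m["conf"],len(u),u.mean(),v.mean(),u.min(),u.max(),v.min(),v.max())
for u,v in((308,193),(322,186),(355,170),(380,158)): print(ray(a,u,v,107))
for u,v in((293,198),(288,185),(276,158),(265,138)): print(ray(b,u,v,107))
```

```text
top wrench_grip 0.75 212 290.50471698113205 215.85377358490567 283 298 208 224
top wrench_grip 0.63 847 337.49114521841796 177.56198347107437 299 383 153 202
top nut 0.62 948 337.61497890295357 177.33966244725738 299 383 153 202
side wrench_grip 0.77 878 282.2767653758542 174.30296127562642 260 306 134 207
side worm 0.72 465 290.35698924731184 139.03010752688172 263 312 123 152
side worm 0.43 60 288.05 184.05 284 292 180 188
side nut 0.52 79 293.45569620253167 198.9620253164557 288 299 194 203
side nut 0.32 1395 270.53189964157707 352.768458781362 253 288 325 377
[583.13704573  36.76211666 107.        ]
[605.96274743  -6.67192607 107.        ]
[ 658.46715742 -109.62965578  107.        ]
[ 698.11634445 -188.14288691  107.        ]
[586.68595038  43.988338   107.        ]
[ 6.06065206e+02 -1.71614155e-01  1.07000000e+02]
[654.01168462 -98.56269939 107.        ]
[ 699.11109661 -177.74973661  107.        ]
```

View pics/ta.png

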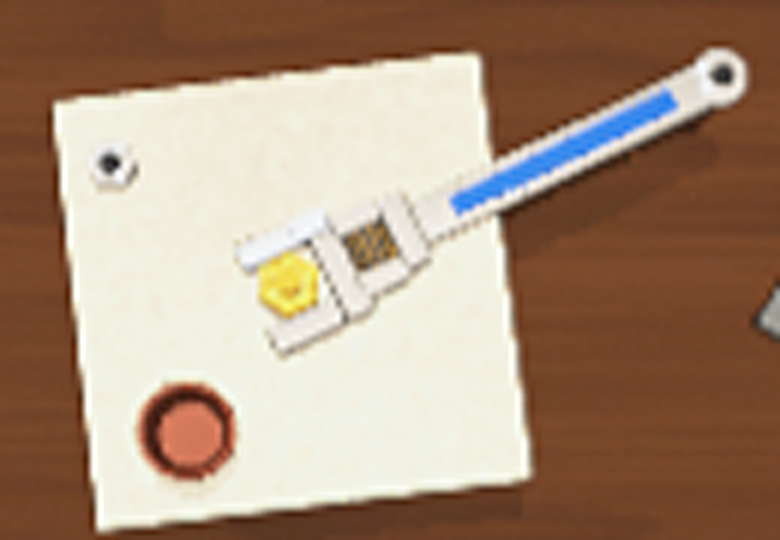

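View pics/sb.png

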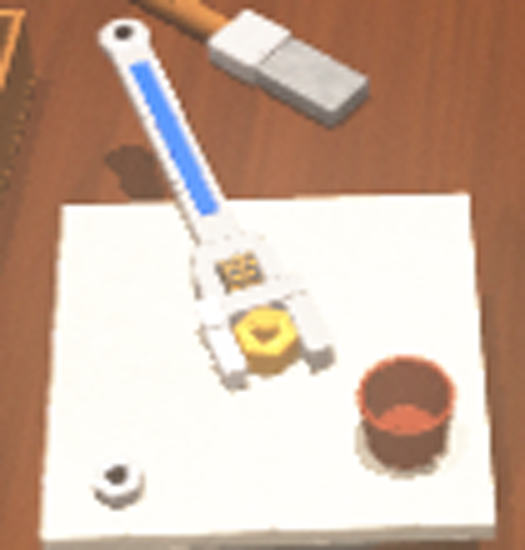

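The enlarged top crop puts the worm at full-frame (321.7,185.5), the nut at (308.2,192.5) and the hole at (380.3,157.5). In the side crop the worm is at (288,184.2) and the hole at (264.8,136.4). The jaw gap beside the nut is visible in both. Next I work out positions.

Run:
```python
from h import *
a=manip.camera("top");b=manip.camera("side")
o=-0.4
P={"worm":((321.7,185.5),(288,184.2),112),"hole":((380.3,157.5),(264.8,136.4),105),"s1":((335.8,178.8),(281.4,172.4),105),"s2":((372.5,161.2),(268,143.2),105)}
M={}
for k,(t,s,z) in P.items():
    A=ray(a,t[0]+o,t[1]+o,z);B=ray(b,s[0]+o,s[1]+o,z);M[k]=(A+B)/2;print(k,A.round(1),B.round(1))
d=M["worm"]-M["hole"];print("axis handle->jaw deg",np.degrees(np.arctan2(d[1],d[0])),np.linalg.norm(d))
d=M["s1"]-M["s2"];print(np.degrees(np.arctan2(d[1],d[0])))
t=manip.read_state();print(t["eef_pos"],M["worm"]-t["eef_pos"])
```

```text
worm [608.   -4.4 112. ] [606.9  -0.  112. ]
hole [ 701.5 -188.1  105. ] [ 702.9 -188.3  105. ]
s1 [631.1 -48.4 105. ] [632.3 -47.8 105. ]
s2 [ 689.2 -163.6  105. ] [ 688.6 -160.2  105. ]
axis handle->jaw deg 116.99492430834687 208.86918515209715
116.68756129892896
[ 247.99667126 -490.88986352  205.43116156] [359.43308729 488.67518458 -93.43116156]
```

```bash
python3 -m crank '[{"offset":[0.025,0.033,0],"spin":0},{"offset":[0.049,0.065,0],"spin":0},{"offset":[0.073,0.097,0],"spin":0},{"offset":[0.097,0.129,0],"spin":0},{"offset":[0.121,0.161,0],"spin":0},{"offset":[0.145,0.193,0],"spin":0},{"offset":[0.169,0.225,0],"spin":0},{"offset":[0.182,0.240,0],"spin":0}]' 0 10
python3 -m crank '[{"offset":[0.025,0.033,-0.005],"spin":0},{"offset":[0.049,0.065,-0.015],"spin":0},{"offset":[0.073,0.097,-0.025],"spin":0},{"offset":[0.097,0.129,-0.035],"spin":0},{"offset":[0.121,0.161,-0.045],"spin":0},{"offset":[0.145,0.193,-0.05],"spin":0},{"offset":[0.169,0.225,-0.053],"spin":0},{"offset":[0.182,0.240,-0.055],"spin":0}]'
```

```text
clock: 2.47
eef_pos: [431.7, -247.8, 205.7]
eef_rot: [3.141, -0.001, 0.47]
wrist_force: [0.5, -0.8, -0.1]
finger_gap: 44.2
clock: 3.13
eef_pos: [615.1, -4.0, 149.9]
eef_rot: [-3.141, -0.0, 0.472]
wrist_force: [-0.5, -0.4, -0.2]
finger_gap: 0.6
```

```bash
python3 -m crank '[{"offset":[-0.002,-0.003,-0.008],"spin":0},{"offset":[-0.0035,-0.0065,-0.016],"spin":0},{"offset":[-0.0035,-0.0065,-0.024],"spin":0},{"offset":[-0.0035,-0.0065,-0.028],"spin":0},{"offset":[-0.0035,-0.0065,-0.031],"spin":0},{"offset":[-0.0035,-0.0065,-0.032],"spin":0},{"offset":[-0.0035,-0.0065,-0.032],"spin":0},{"offset":[-0.0035,-0.0065,-0.032],"spin":0}]'
python3 - <<'E'
from h import *
a=manip.camera("top");b=manip.camera("side")
cr=lambda p,c,s: cv2.resize(p["pixels"][c[1]:c[3],c[0]:c[2],::-1],None,fx=s,fy=s,interpolation=cv2.INTER_CUBIC)
A=cr(a,(285,160,345,215),6);B=cr(b,(255,145,320,215),6)
B=cv2.copyMakeBorder(B,0,0,0,0,0)
h=max(A.shape[0],B.shape[0]);A=cv2.copyMakeBorder(A,0,h-A.shape[0],0,0,0)
cv2.imwrite("pics/c1.png",np.hstack([A,B]))
s=manip.read_state();print(s["eef_pos"],s["wrist_force"])
E
```

```text
clock: 3.8
eef_pos: [611.7, -10.8, 118.3]
eef_rot: [-3.141, -0.001, 0.472]
wrist_force: [-0.9, 0.1, -0.3]
finger_gap: 0.1
[611.71839668 -10.61557207 118.32452087] [-0.39825162 -0.39774092  0.36334276]
```

View pics/c1.png

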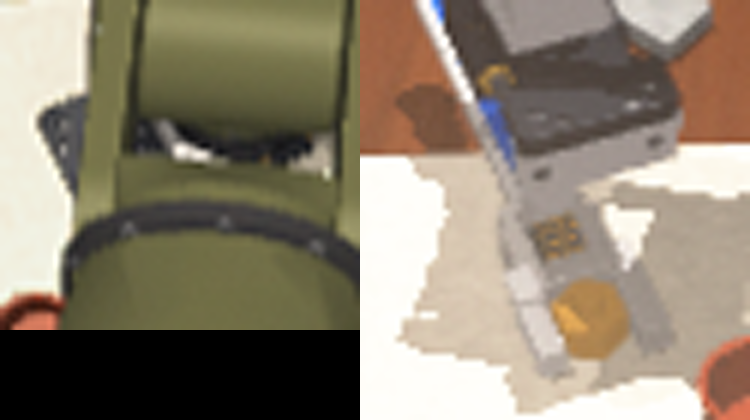

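The side view shows the worm clear at full-frame (288.3,184.7). The gripper body hides the fingertip just behind it, and the top view is blocked by the arm. I'll go down gently by force.

```bash
python3 -m crank '[{"offset":[0,0,-0.002],"spin":0},{"offset":[0,0,-0.003],"spin":0},{"offset":[0,0,-0.0035],"spin":0},{"offset":[0,0,-0.004],"spin":0},{"offset":[0,0,-0.004],"spin":0},{"offset":[0,0,-0.004],"spin":0},{"offset":[0,0,-0.004],"spin":0},{"offset":[0,0,-0.004],"spin":0}]'
python3 -m crank '[{"offset":[0,0,-0.0003],"spin":0},{"offset":[0,0,-0.0006],"spin":0},{"offset":[0,0,-0.0008],"spin":0},{"offset":[0,0,-0.001],"spin":0},{"offset":[0,0,-0.001],"spin":0},{"offset":[0,0,-0.001],"spin":0},{"offset":[0,0,-0.001],"spin":0},{"offset":[0,0,-0.001],"spin":0}]'
```

```text
clock: 4.57
eef_pos: [611.7, -10.6, 114.4]
eef_rot: [-3.141, -0.001, 0.472]
wrist_force: [0.7, -0.5, -0.6]
finger_gap: 0.6
clock: 5.23
eef_pos: [611.8, -10.6, 113.4]
eef_rot: [-3.141, -0.001, 0.472]
wrist_force: [0.1, -0.2, 0.6]
finger_gap: 0.4
```

```bash
python3 -m crank '[{"offset":[0,0,-0.0002],"spin":0},{"offset":[0,0,-0.0004],"spin":0},{"offset":[0,0,-0.0006],"spin":0},{"offset":[0,0,-0.0006],"spin":0},{"offset":[0,0,-0.0006],"spin":0},{"offset":[0,0,-0.0006],"spin":0},{"offset":[0,0,-0.0006],"spin":0},{"offset":[0,0,-0.0006],"spin":0}]'
```

```text
clock: 5.9
eef_pos: [611.7, -10.6, 112.8]
eef_rot: [-3.141, -0.001, 0.472]
wrist_force: [-0.1, -0.1, 0.9]
finger_gap: 0.3
```

```bash
python3 -m crank '[{"offset":[0,0,-0.0002],"spin":0},{"offset":[0,0,-0.0004],"spin":0},{"offset":[0,0,-0.0006],"spin":0},{"offset":[0,0,-0.0006],"spin":0},{"offset":[0,0,-0.0006],"spin":0},{"offset":[0,0,-0.0006],"spin":0},{"offset":[0,0,-0.0006],"spin":0},{"offset":[0,0,-0.0006],"spin":0}]'
```

```text
clock: 6.57
eef_pos: [611.7, -10.6, 112.2]
eef_rot: [-3.141, -0.001, 0.472]
wrist_force: [-0.3, 0.5, 0.2]
finger_gap: 0.4
```

No contact yet, so the tip is probably too far back. I'll rise, move 5 mm forward and feel again.

```bash
python3 -m crank '[{"offset":[0,0,0.002],"spin":0},{"offset":[-0.001,0.002,0.002],"spin":0},{"offset":[-0.0023,0.0045,0.002],"spin":0},{"offset":[-0.0023,0.0045,0.002],"spin":0},{"offset":[-0.0023,0.0045,0.0015],"spin":0},{"offset":[-0.0023,0.0045,0.001],"spin":0},{"offset":[-0.0023,0.0045,0.0007],"spin":0},{"offset":[-0.0023,0.0045,0.0007],"spin":0}]'
python3 -m crank '[{"offset":[0,0,-0.0002],"spin":0},{"offset":[0,0,-0.0004],"spin":0},{"offset":[0,0,-0.0006],"spin":0},{"offset":[0,0,-0.0006],"spin":0},{"offset":[0,0,-0.0006],"spin":0},{"offset":[0,0,-0.0006],"spin":0},{"offset":[0,0,-0.0006],"spin":0},{"offset":[0,0,-0.0006],"spin":0}]'
```

```text
clock: 7.23
eef_pos: [609.6, -5.9, 113.5]
eef_rot: [-3.141, -0.002, 0.472]
wrist_force: [-3.1, 1.8, 6.7]
finger_gap: 0.6
clock: 7.9
eef_pos: [609.7, -5.9, 113.5]
eef_rot: [3.142, -0.002, 0.472]
wrist_force: [-3.4, 1.7, 7.0]
finger_gap: 0.4
```

Contact at z = 113.5, with a stiffness of about 11 N/mm. First stroke.

```bash
python3 -m crank '[{"offset":[0,0,-0.0006],"spin":0},{"offset":[0,0,-0.0011],"spin":0},{"offset":[-0.0009,0.0018,-0.0011],"spin":0},{"offset":[-0.0018,0.0036,-0.0011],"spin":0},{"offset":[-0.0027,0.0053,-0.0011],"spin":0},{"offset":[-0.0036,0.0071,-0.0011],"spin":0},{"offset":[-0.0045,0.0089,-0.0011],"spin":0},{"offset":[-0.0045,0.0089,-0.0011],"spin":0}]'
```

```text
clock: 8.57
eef_pos: [605.6, 2.8, 112.9]
eef_rot: [3.141, -0.003, 0.472]
wrist_force: [0.9, -2.3, 5.9]
finger_gap: 0.4
```

```bash
python3 -m crank '[{"offset":[0,0,0.003],"spin":0},{"offset":[0.001,-0.002,0.003],"spin":0},{"offset":[0.003,-0.006,0.003],"spin":0},{"offset":[0.0045,-0.009,0.003],"spin":0},{"offset":[0.0045,-0.009,0.002],"spin":0},{"offset":[0.0045,-0.009,0.001],"spin":0},{"offset":[0.0045,-0.009,0],"spin":0},{"offset":[0.0045,-0.009,-0.0005],"spin":0}]'
python3 -m crank '[{"offset":[0,0,-0.0007],"spin":0},{"offset":[0,0,-0.0012],"spin":0},{"offset":[-0.0009,0.0018,-0.0012],"spin":0},{"offset":[-0.0018,0.0036,-0.0012],"spin":0},{"offset":[-0.0027,0.0053,-0.0012],"spin":0},{"offset":[-0.0036,0.0071,-0.0012],"spin":0},{"offset":[-0.0042,0.0084,-0.0012],"spin":0},{"offset":[-0.0042,0.0084,-0.0012],"spin":0}]'
python3 - <<'E'
from h import *
a=manip.camera("side");save(a,"s2",(255,150,320,215),8);print(manip.read_state()["wrist_force"])
E
```

```text
clock: 9.23
eef_pos: [610.3, -6.4, 113.2]
eef_rot: [3.14, -0.004, 0.472]
wrist_force: [-4.0, -1.5, 11.5]
finger_gap: 0.4
clock: 9.9
eef_pos: [606.5, 1.5, 113.3]
eef_rot: [3.138, -0.005, 0.472]
wrist_force: [-2.3, -3.1, 9.5]
finger_gap: 0.6
[-2.08840571 -3.73825623 10.01663884]
```

View pics/s2.png

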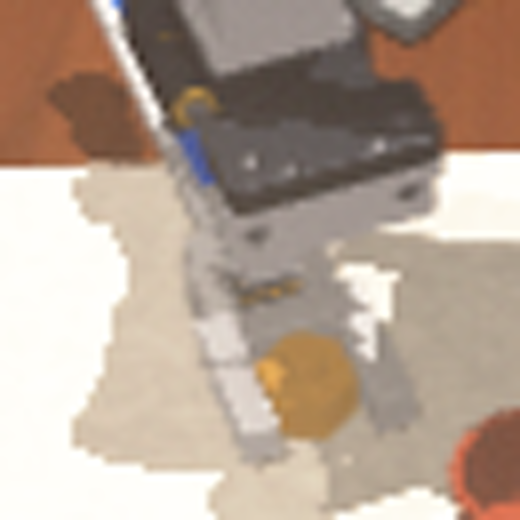

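The side view shows the left jaw at about (240,400) against the nut at (308,385), with a small gap still on the right at (368,370). I'll continue with firmer strokes.

```bash
python3 -m crank '[{"offset":[0,0,0.003],"spin":0},{"offset":[0.001,-0.002,0.003],"spin":0},{"offset":[0.003,-0.006,0.003],"spin":0},{"offset":[0.004,-0.008,0.003],"spin":0},{"offset":[0.004,-0.008,0.002],"spin":0},{"offset":[0.004,-0.008,0.001],"spin":0},{"offset":[0.004,-0.008,-0.0005],"spin":0},{"offset":[0.004,-0.008,-0.001],"spin":0}]'
python3 -m crank '[{"offset":[0,0,-0.001],"spin":0},{"offset":[0,0,-0.0015],"spin":0},{"offset":[-0.0008,0.0016,-0.0015],"spin":0},{"offset":[-0.0016,0.0032,-0.0015],"spin":0},{"offset":[-0.0024,0.0048,-0.0015],"spin":0},{"offset":[-0.0032,0.0064,-0.0015],"spin":0},{"offset":[-0.004,0.008,-0.0015],"spin":0},{"offset":[-0.0048,0.0096,-0.0015],"spin":0}]'
python3 -m crank '[{"offset":[0,0,0.003],"spin":0},{"offset":[0.001,-0.002,0.003],"spin":0},{"offset":[0.003,-0.006,0.003],"spin":0},{"offset":[0.0045,-0.009,0.003],"spin":0},{"offset":[0.0045,-0.009,0.002],"spin":0},{"offset":[0.0045,-0.009,0.001],"spin":0},{"offset":[0.0045,-0.009,-0.0005],"spin":0},{"offset":[0.0045,-0.009,-0.001],"spin":0}]'
python3 -m crank '[{"offset":[0,0,-0.001],"spin":0},{"offset":[0,0,-0.0015],"spin":0},{"offset":[-0.0008,0.0016,-0.0015],"spin":0},{"offset":[-0.0016,0.0032,-0.0015],"spin":0},{"offset":[-0.0024,0.0048,-0.0015],"spin":0},{"offset":[-0.0032,0.0064,-0.0015],"spin":0},{"offset":[-0.004,0.008,-0.0015],"spin":0},{"offset":[-0.0048,0.0096,-0.0015],"spin":0}]'
```

```text
clock: 10.62
eef_pos: [610.7, -6.6, 113.1]
eef_rot: [3.137, -0.006, 0.472]
wrist_force: [-4.9, -0.6, 12.9]
finger_gap: 0.3
clock: 11.28
eef_pos: [606.7, 2.3, 113.2]
eef_rot: [3.135, -0.008, 0.472]
wrist_force: [-0.6, -2.7, 7.6]
finger_gap: 0.5
clock: 11.95
eef_pos: [611.4, -6.9, 113.0]
eef_rot: [3.134, -0.008, 0.472]
wrist_force: [-4.5, -1.3, 12.6]
finger_gap: 0.4
clock: 12.62
eef_pos: [607.6, 1.9, 113.3]
eef_rot: [3.131, -0.011, 0.472]
wrist_force: [-1.3, -4.0, 11.3]
finger_gap: 0.4
```

```bash
python3 -m crank '[{"offset":[0,0,0.02],"spin":0},{"offset":[0,-0.035,0.04],"spin":0},{"offset":[0,-0.07,0.04],"spin":0},{"offset":[0,-0.105,0.04],"spin":0},{"offset":[0,-0.14,0.04],"spin":0},{"offset":[0,-0.175,0.04],"spin":0},{"offset":[0,-0.2,0.04],"spin":0},{"offset":[0,-0.2,0.04],"spin":0}]'
python3 - <<'E'
from h import *
cr=lambda p,c,s: cv2.resize(p["pixels"][c[1]:c[3],c[0]:c[2],::-1],None,fx=s,fy=s,interpolation=cv2.INTER_CUBIC)
a=[manip.camera("top") for _ in range(1)][0];b=manip.camera("side")
A=cr(a,(293,172,333,212),9);B=cr(b,(273,172,313,212),9)
np.savez("imgs1.npz",a=a["pixels"],b=b["pixels"])
cv2.imwrite("pics/c3.png",np.hstack([A,B]))
E
```

```text
clock: 13.28
eef_pos: [606.9, -202.4, 152.7]
eef_rot: [3.131, -0.01, 0.468]
wrist_force: [-0.4, -0.1, -0.6]
finger_gap: 0.7
```

View pics/c3.png

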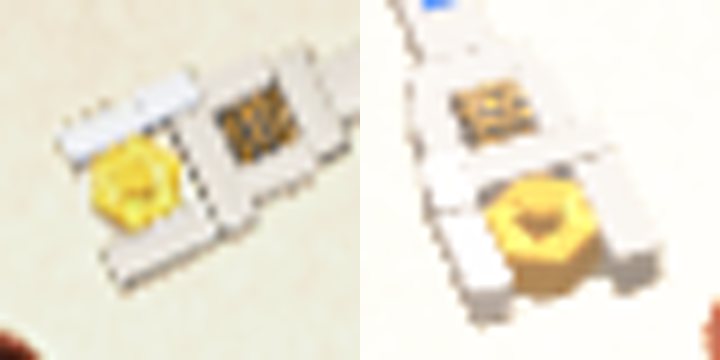

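The jaw looks nearly closed in both views: in the left half the nut is at (137,183), touching the upper jaw and close to the lower. To put a number on it, I'll rectify the before and after pictures.

```bash
cat > rect.py <<'E'
from h import *
def rect(img,p,ctr,ang,z,half=45,s=4):
    u=np.array([np.cos(ang),np.sin(ang)]);n=np.array([-u[1],u[0]])
    src=[];dst=[]
    for a,b in((-1,-1),(1,-1),(1,1),(-1,1)):
        X=np.array(ctr)+u*a*half+n*b*half;src.append(proj(p,[X[0],X[1],z]));dst.append([(a+1)*half*s,(1-b)*half*s])
    H=cv2.getPerspectiveTransform(np.float32(src),np.float32(dst))
    return cv2.warpPerspective(img,H,(2*half*s,2*half*s),flags=cv2.INTER_CUBIC)
E
python3 - <<'E'
from rect import *
a=manip.camera("top");b=manip.camera("side");z=np.load("imgs1.npz")
ang=np.radians(117);w=np.array([607.5,-2.5]);c=w+47*np.array([np.cos(ang),np.sin(ang)])
print("nut est",c)
rows=[]
for p,n,k in((a,"top","a"),(b,"side","b")):
    i0=cv2.imread(f"pics/{n}0.png");i1=np.ascontiguousarray(z[k][:,:,::-1])
    rows.append(np.hstack([rect(i0,p,c,ang,108,45,4),rect(i1,p,c,ang,108,45,4)]))
    for i in(i0,i1):
        r=rect(i,p,c,ang,108,45,4).astype(float)
        g=r[:,:,0]  # blue: brass is dark
        print(n,"along-x mean, rows (2mm)",g[:, (45+13)*4:(45+19)*4].mean(1)[::8].round().astype(int).tolist())
im=np.vstack(rows);cv2.imwrite("pics/r1.png",cv2.resize(im,(600,600)))
E
```

```text
nut est [586.16244651  39.37730664]
top along-x mean, rows (2mm) [229, 228, 229, 233, 228, 192, 151, 165, 208, 229, 213, 208, 213, 216, 215, 225, 224, 223, 213, 201, 176, 158, 156, 173, 203, 221, 229, 231, 220, 189, 180, 198, 216, 221, 212, 220, 227, 217, 206, 214, 219, 218, 219, 218, 217]
top along-x mean, rows (2mm) [222, 221, 222, 226, 225, 203, 154, 137, 177, 216, 217, 217, 220, 210, 197, 201, 210, 217, 207, 193, 170, 153, 154, 172, 199, 215, 222, 213, 189, 166, 176, 200, 213, 214, 205, 211, 222, 222, 215, 213, 211, 212, 212, 212, 212]
side along-x mean, rows (2mm) [250, 250, 250, 250, 250, 250, 249, 245, 240, 236, 231, 239, 242, 243, 230, 183, 140, 114, 95, 89, 88, 90, 95, 96, 94, 92, 90, 90, 89, 88, 88, 118, 188, 230, 229, 219, 216, 223, 187, 170, 217, 248, 247, 248, 248]
side along-x mean, rows (2mm) [250, 250, 250, 251, 250, 250, 250, 249, 241, 240, 241, 243, 241, 240, 244, 219, 165, 116, 93, 88, 88, 90, 95, 98, 94, 91, 89, 89, 89, 83, 93, 185, 227, 233, 229, 220, 211, 193, 159, 192, 245, 247, 247, 248, 248]
```

View pics/r1.png

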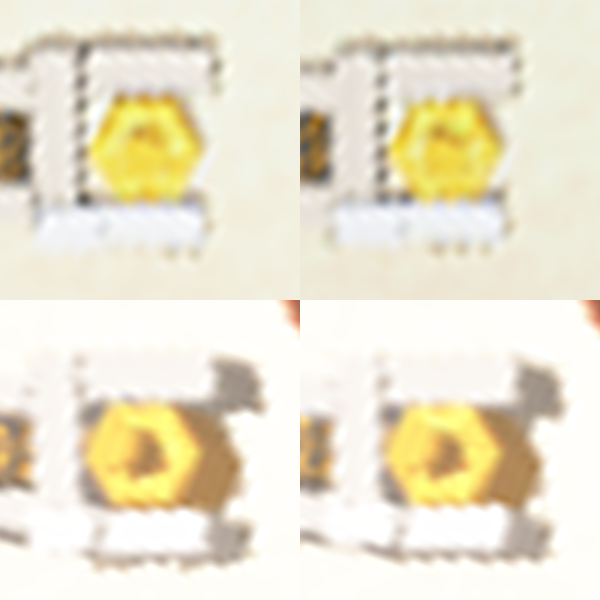

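Between the two pictures the outer edges of the jaws moved about 2.5–2.7 mm closer (top trough 6.2→6.9, bottom 29.7→29.0, at 2 mm per step). That matches about 36 mm of stroke, so the worm is rolling. More strokes until it stalls.

```bash
python3 -m crank '[{"offset":[0,0.035,0],"spin":0},{"offset":[0,0.07,0],"spin":0},{"offset":[0.001,0.105,0],"spin":0},{"offset":[0.002,0.14,0],"spin":0},{"offset":[0.0025,0.175,-0.005],"spin":0},{"offset":[0.0025,0.194,-0.02],"spin":0},{"offset":[0.0025,0.196,-0.033],"spin":0},{"offset":[0.0025,0.196,-0.036],"spin":0}]'
```

```text
clock: 14.15
eef_pos: [609.0, 1.9, 115.2]
eef_rot: [3.133, -0.008, 0.476]
wrist_force: [0.8, 0.5, 0.0]
finger_gap: 0.6
```

```bash
python3 -m crank '[{"offset":[0.0005,-0.005,0],"spin":0},{"offset":[0.0005,-0.0085,0],"spin":0},{"offset":[0.0005,-0.0085,0],"spin":0},{"offset":[0.0005,-0.0085,-0.0005],"spin":0},{"offset":[0.0005,-0.0085,-0.001],"spin":0},{"offset":[0.0005,-0.0085,-0.002],"spin":0},{"offset":[0.0005,-0.0085,-0.0025],"spin":0},{"offset":[0.0005,-0.0085,-0.003],"spin":0}]'
python3 -m crank '[{"offset":[0,0,-0.001],"spin":0},{"offset":[0,0,-0.0015],"spin":0},{"offset":[-0.0009,0.0016,-0.0015],"spin":0},{"offset":[-0.0018,0.0032,-0.0015],"spin":0},{"offset":[-0.0026,0.0048,-0.0015],"spin":0},{"offset":[-0.0034,0.0064,-0.0015],"spin":0},{"offset":[-0.0042,0.008,-0.0015],"spin":0},{"offset":[-0.005,0.0096,-0.0015],"spin":0}]'
python3 -m crank '[{"offset":[0,0,0.003],"spin":0},{"offset":[0.001,-0.002,0.003],"spin":0},{"offset":[0.003,-0.006,0.003],"spin":0},{"offset":[0.0042,-0.009,0.003],"spin":0},{"offset":[0.0042,-0.009,0.002],"spin":0},{"offset":[0.0042,-0.009,0.001],"spin":0},{"offset":[0.0042,-0.009,-0.0005],"spin":0},{"offset":[0.0042,-0.009,-0.001],"spin":0}]'
python3 -m crank '[{"offset":[0,0,-0.001],"spin":0},{"offset":[0,0,-0.0015],"spin":0},{"offset":[-0.0009,0.0016,-0.0015],"spin":0},{"offset":[-0.0018,0.0032,-0.0015],"spin":0},{"offset":[-0.0026,0.0048,-0.0015],"spin":0},{"offset":[-0.0034,0.0064,-0.0015],"spin":0},{"offset":[-0.0042,0.008,-0.0015],"spin":0},{"offset":[-0.005,0.0096,-0.0015],"spin":0}]'
```

```text
clock: 14.82
eef_pos: [609.9, -6.9, 113.2]
eef_rot: [3.132, -0.009, 0.476]
wrist_force: [-2.7, -1.8, 10.7]
finger_gap: 0.5
clock: 15.48
eef_pos: [606.0, 1.8, 113.3]
eef_rot: [3.129, -0.012, 0.476]
wrist_force: [1.5, -3.1, 6.6]
finger_gap: 0.4
clock: 16.15
eef_pos: [610.5, -7.4, 113.0]
eef_rot: [3.128, -0.012, 0.476]
wrist_force: [-4.2, -2.5, 9.6]
finger_gap: 0.3
clock: 16.82
eef_pos: [607.0, 1.1, 113.4]
eef_rot: [3.124, -0.016, 0.475]
wrist_force: [3.1, -6.3, 10.2]
finger_gap: 0.3
```

```bash
python3 -m crank '[{"offset":[0,0,0.003],"spin":0},{"offset":[0.001,-0.002,0.003],"spin":0},{"offset":[0.003,-0.006,0.003],"spin":0},{"offset":[0.0035,-0.009,0.003],"spin":0},{"offset":[0.0035,-0.009,0.002],"spin":0},{"offset":[0.0035,-0.009,0.001],"spin":0},{"offset":[0.0035,-0.009,-0.0005],"spin":0},{"offset":[0.0035,-0.009,-0.001],"spin":0}]'
python3 -m crank '[{"offset":[0,0,-0.001],"spin":0},{"offset":[0,0,-0.0015],"spin":0},{"offset":[-0.0009,0.0016,-0.0015],"spin":0},{"offset":[-0.0018,0.0032,-0.0015],"spin":0},{"offset":[-0.0026,0.0048,-0.0015],"spin":0},{"offset":[-0.0034,0.0064,-0.0015],"spin":0},{"offset":[-0.0042,0.008,-0.0015],"spin":0},{"offset":[-0.005,0.0096,-0.0015],"spin":0}]'
python3 -m crank '[{"offset":[0,0,0.003],"spin":0},{"offset":[0.001,-0.002,0.003],"spin":0},{"offset":[0.003,-0.006,0.003],"spin":0},{"offset":[0.0038,-0.009,0.003],"spin":0},{"offset":[0.0038,-0.009,0.002],"spin":0},{"offset":[0.0038,-0.009,0.001],"spin":0},{"offset":[0.0038,-0.009,-0.0005],"spin":0},{"offset":[0.0038,-0.009,-0.001],"spin":0}]'
python3 -m crank '[{"offset":[0,0,-0.001],"spin":0},{"offset":[0,0,-0.0015],"spin":0},{"offset":[-0.0009,0.0016,-0.0015],"spin":0},{"offset":[-0.0018,0.0032,-0.0015],"spin":0},{"offset":[-0.0026,0.0048,-0.0015],"spin":0},{"offset":[-0.0034,0.0064,-0.0015],"spin":0},{"offset":[-0.0042,0.008,-0.0015],"spin":0},{"offset":[-0.0042,0.008,-0.0015],"spin":0}]'
```

```text
clock: 17.48
eef_pos: [610.6, -8.2, 112.7]
eef_rot: [3.123, -0.016, 0.475]
wrist_force: [-0.9, -3.2, 7.3]
finger_gap: 0.3
clock: 18.15
eef_pos: [607.4, 0.1, 113.5]
eef_rot: [3.119, -0.02, 0.475]
wrist_force: [2.4, -6.5, 12.1]
finger_gap: 0.7
clock: 18.82
eef_pos: [611.3, -9.1, 112.5]
eef_rot: [3.118, -0.02, 0.475]
wrist_force: [-0.8, -1.0, 4.2]
finger_gap: 0.4
clock: 19.48
eef_pos: [608.7, -2.3, 113.5]
eef_rot: [3.114, -0.024, 0.475]
wrist_force: [0.9, -9.7, 16.5]
finger_gap: 0.7
```

Drag rose from 3.4 to 7–9 N, which suggests the jaw is snug. I'll move off and check.

```bash
python3 -m crank '[{"offset":[0,0,0.02],"spin":0},{"offset":[0.005,-0.035,0.05],"spin":0},{"offset":[0.01,-0.07,0.06],"spin":7},{"offset":[0.02,-0.105,0.06],"spin":14},{"offset":[0.04,-0.14,0.06],"spin":21},{"offset":[0.05,-0.17,0.06],"spin":28},{"offset":[0.05,-0.19,0.06],"spin":35},{"offset":[0.05,-0.19,0.06],"spin":42}]'
python3 - <<'E'
from rect import *
a=manip.camera("top");b=manip.camera("side")
np.savez("imgs2.npz",a=a["pixels"],b=b["pixels"]);z1=np.load("imgs1.npz")
ang=np.radians(117);c=np.array([586.2,39.4]);rows=[]
for p,n,k in((a,"top","a"),(b,"side","b")):
    I=[cv2.imread(f"pics/{n}0.png"),np.ascontiguousarray(z1[k][:,:,::-1]),np.ascontiguousarray(p["pixels"][:,:,::-1])]
    R=[rect(i,p,c,ang,108,45,4) for i in I];rows.append(np.hstack(R))
    for r in R:
        g=r[:,:,0].astype(float)[:,58*4:64*4].mean(1); f=lambda lo,hi:(lambda w:(np.arange(lo,hi)*w).sum()/w.sum()/4)(np.clip(205-g[lo:hi],0,None))
        print(n,"upper edge %.2f lower edge %.2f mm"%(f(36,68),f(216,256) if n=="top" else f(292,332)))
cv2.imwrite("pics/r2.png",cv2.resize(np.vstack(rows),(780,520)))
E
```

```text
clock: 20.15
eef_pos: [658.4, -196.2, 172.4]
eef_rot: [3.114, -0.024, 1.21]
wrist_force: [-0.2, 0.0, 0.2]
finger_gap: 0.4
top upper edge 12.56 lower edge 59.63 mm
top upper edge 13.48 lower edge 58.50 mm
top upper edge 13.92 lower edge 58.49 mm
side upper edge nan lower edge 77.40 mm
side upper edge nan lower edge 76.04 mm
side upper edge nan lower edge 75.77 mm<stdin>:9: RuntimeWarning: invalid value encountered in scalar divide
```

View pics/r2.png

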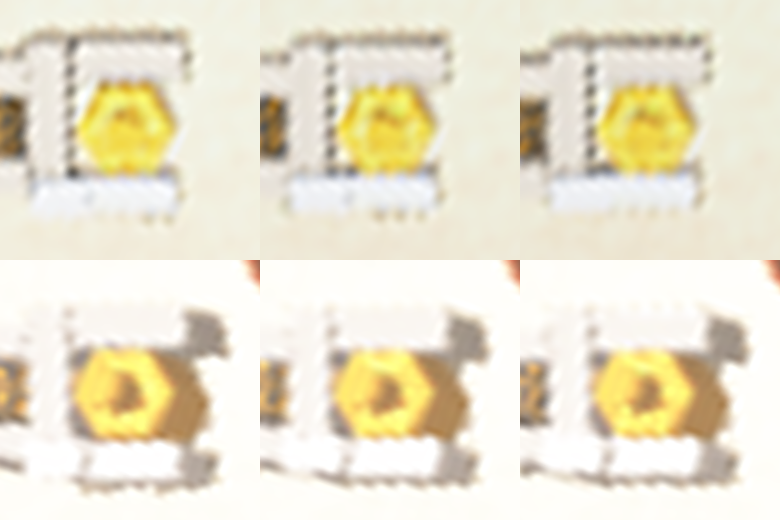

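Edge spacing went 47.07 → 45.02 → 44.57 mm. The last four strokes added only 0.45 mm with high drag, so the jaw is snug. The rectified view also shows both jaw faces on the nut, at (645,85) and (645,170). Next I'll straddle the handle.

```bash
python3 -m crank '[{"offset":[0.002,0.01,0],"spin":7},{"offset":[0.004,0.02,0],"spin":14},{"offset":[0.006,0.03,0],"spin":21},{"offset":[0.008,0.045,0],"spin":28},{"offset":[0.01,0.055,0],"spin":35},{"offset":[0.0116,0.065,0],"spin":42},{"offset":[0.0116,0.0707,0],"spin":47.5},{"offset":[0.0116,0.0707,0],"spin":47.5}]' 0.45 5
python3 -m crank '[{"offset":[0,0,0],"spin":0},{"offset":[0,0,0],"spin":0},{"offset":[0,0,0],"spin":0},{"offset":[0,0,0],"spin":0},{"offset":[0,0,0],"spin":0},{"offset":[0,0,-0.01],"spin":0},{"offset":[0,0,-0.02],"spin":0},{"offset":[0,0,-0.03],"spin":0}]'
python3 - <<'E'
from h import *
b=manip.camera("side");save(b,"g1",(235,90,335,190),6)
E
```

```text
clock: 20.92
eef_pos: [670.2, -120.2, 172.9]
eef_rot: [3.114, -0.025, 2.04]
wrist_force: [0.0, 0.1, 0.3]
finger_gap: 42.0
clock: 21.58
eef_pos: [669.9, -120.3, 141.3]
eef_rot: [3.115, -0.025, 2.04]
wrist_force: [0.3, 0.5, -0.6]
finger_gap: 42.1
```

View pics/g1.png

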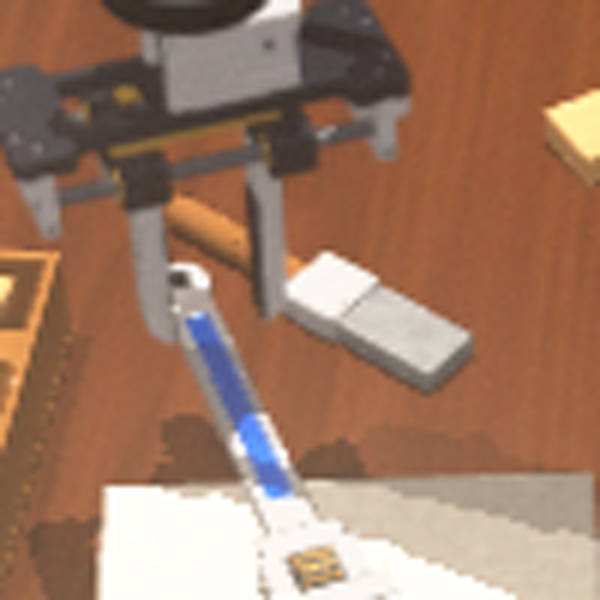

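The picture shows the fingertips at crop (165,335) and (270,310), on either side of the handle line. I'll check by projection that lowering straight down straddles the handle.

Run:
```python
from h import *
b=manip.camera("side");s=manip.read_state();P=np.array(s["eef_pos"]);print(P)
y=s["eef_rot"][2];ty=np.array([np.sin(y),-np.cos(y),0])
f=lambda X:((np.array(proj(b,X))-[235,90])*6).round()
for d in(-21,0,21): print(d,f(P+ty*d),f([*(P+ty*d)[:2],100]))
print("grip",f([670,-125.5,105]),"hole",f([702,-188,105]))
```

```text
[ 669.21059192 -120.03250716  139.82327991]
-21 [259. 313.] [264. 373.]
0 [216. 324.] [223. 385.]
21 [173. 336.] [181. 396.]
grip [222. 369.] hole [178. 277.]
```

```bash
python3 -m crank '[{"offset":[0.0005,-0.003,-0.01],"spin":0},{"offset":[0.0005,-0.005,-0.02],"spin":0},{"offset":[0.0005,-0.005,-0.03],"spin":0},{"offset":[0.0005,-0.005,-0.04],"spin":0},{"offset":[0.0005,-0.005,-0.047],"spin":0},{"offset":[0.0005,-0.005,-0.051],"spin":0},{"offset":[0.0005,-0.005,-0.052],"spin":0},{"offset":[0.0005,-0.005,-0.052],"spin":0}]'
python3 - <<'E'
import numpy as np
c=np.array([586.2,39.4]);r=185
a0=np.radians(-63)
for d in range(0,49,4):
    a=a0-np.radians(d);print(d,(c+r*np.array([np.cos(a),np.sin(a)])).round(1))
E
```

```text
clock: 22.35
eef_pos: [669.8, -125.0, 87.7]
eef_rot: [3.118, -0.027, 2.04]
wrist_force: [-0.3, -0.1, 0.6]
finger_gap: 42.1
0 [ 670.2 -125.4]
4 [ 658.5 -130.9]
8 [ 646.4 -135.5]
12 [ 634.1 -139.3]
16 [ 621.5 -142.2]
20 [ 608.7 -144.2]
24 [ 595.9 -145.3]
28 [ 583.  -145.6]
32 [ 570.1 -144.9]
36 [ 557.3 -143.3]
40 [ 544.6 -140.9]
44 [ 532.1 -137.5]
48 [ 519.9 -133.3]
```

```bash
python3 -m crank '[{"offset":[-0.0058,-0.003,0],"spin":-2},{"offset":[-0.0117,-0.0055,0],"spin":-4},{"offset":[-0.0177,-0.0079,0],"spin":-6},{"offset":[-0.0238,-0.0101,0],"spin":-8},{"offset":[-0.0299,-0.0121,0],"spin":-10},{"offset":[-0.0361,-0.0139,0],"spin":-12},{"offset":[-0.0424,-0.0154,0],"spin":-14},{"offset":[-0.0487,-0.0168,0],"spin":-16}]'
```

```text
clock: 23.02
eef_pos: [621.2, -141.8, 88.4]
eef_rot: [3.116, -0.027, 1.759]
wrist_force: [2.1, 1.0, -2.0]
finger_gap: 42.5
```

```bash
python3 -m crank '[{"offset":[-0.0064,-0.0011,0],"spin":-2},{"offset":[-0.0125,-0.0021,0],"spin":-4},{"offset":[-0.0189,-0.0028,0],"spin":-6},{"offset":[-0.0253,-0.0034,0],"spin":-8},{"offset":[-0.0318,-0.0037,0],"spin":-10},{"offset":[-0.0382,-0.0038,0],"spin":-12},{"offset":[-0.0447,-0.0036,0],"spin":-14},{"offset":[-0.0511,-0.0032,0],"spin":-16}]'
python3 -m crank '[{"offset":[-0.0032,0.0003,0],"spin":-1},{"offset":[-0.0064,0.0007,0],"spin":-2},{"offset":[-0.0096,0.0012,0],"spin":-3},{"offset":[-0.0112,0.0014,0],"spin":-3.5},{"offset":[-0.0128,0.0017,0],"spin":-4},{"offset":[-0.0128,0.0017,0],"spin":-4},{"offset":[-0.0128,0.0017,0],"spin":-4},{"offset":[-0.0128,0.0017,0],"spin":-4}]'
```

```text
clock: 23.68
eef_pos: [570.5, -144.8, 89.3]
eef_rot: [3.114, -0.027, 1.479]
wrist_force: [3.3, 1.8, -0.3]
finger_gap: 42.6
clock: 24.35
eef_pos: [558.0, -143.2, 89.5]
eef_rot: [3.113, -0.027, 1.409]
wrist_force: [3.5, -0.3, 3.7]
finger_gap: 42.2
```

```bash
python3 -m crank '[{"offset":[-0.0016,0.0003,0],"spin":-0.5},{"offset":[-0.0032,0.0006,0],"spin":-1},{"offset":[-0.0048,0.0009,0],"spin":-1.5},{"offset":[-0.0064,0.0012,0],"spin":-2},{"offset":[-0.0064,0.0012,0],"spin":-2},{"offset":[-0.0064,0.0012,0],"spin":-2},{"offset":[-0.0064,0.0012,0],"spin":-2},{"offset":[-0.0064,0.0012,0],"spin":-2}]'
```

```text
clock: 25.02
eef_pos: [551.6, -142.0, 89.6]
eef_rot: [3.113, -0.027, 1.374]
wrist_force: [5.3, -0.9, 2.7]
finger_gap: 42.3
```

```bash
python3 -m crank '[{"offset":[-0.001,0.0002,0],"spin":-0.3},{"offset":[-0.002,0.0004,0],"spin":-0.6},{"offset":[-0.003,0.0006,0],"spin":-0.9},{"offset":[-0.004,0.0008,0],"spin":-1.2},{"offset":[-0.004,0.0008,0],"spin":-1.2},{"offset":[-0.004,0.0008,0],"spin":-1.2},{"offset":[-0.004,0.0008,0],"spin":-1.2},{"offset":[-0.004,0.0008,0],"spin":-1.2}]'
```

```text
clock: 25.68
eef_pos: [548.1, -141.4, 89.7]
eef_rot: [3.112, -0.027, 1.352]
wrist_force: [9.3, -0.8, 0.1]
finger_gap: 42.3
```

Force has risen to 9 N at a tool turn of about 39°, so it looks like the stop. I'll look before pushing harder.

```bash
python3 -m crank '[{"offset":[0.002,-0.0004,0],"spin":0.6},{"offset":[0.004,-0.0008,0],"spin":1.2},{"offset":[0.006,-0.001,0],"spin":1.8},{"offset":[0.008,-0.001,0],"spin":2},{"offset":[0.008,-0.001,0.02],"spin":2},{"offset":[0.008,-0.001,0.05],"spin":2},{"offset":[0.008,-0.001,0.08],"spin":2},{"offset":[0.008,-0.03,0.1],"spin":2}]'
python3 -m crank '[{"offset":[0,-0.03,0],"spin":0},{"offset":[0,-0.06,0],"spin":0},{"offset":[0,-0.09,0],"spin":0},{"offset":[0,-0.12,0],"spin":0},{"offset":[0,-0.12,0],"spin":0},{"offset":[0,-0.12,0],"spin":0},{"offset":[0,-0.12,0],"spin":0},{"offset":[0,-0.12,0],"spin":0}]'
python3 - <<'E'
from rect import *
a=manip.camera("top");b=manip.camera("side")
c=np.array([586.2,39.4]);out=[]
m=a["pixels"].astype(int);mask=(m[:,:,2]>180)&(m[:,:,0]<110)
v,u=np.nonzero(mask[140:240,290:400]);v+=140;u+=290
Q=np.array([ray(a,x,y,105)[:2] for x,y in zip(u,v)]);C=Q.mean(0);w,V=np.linalg.eigh(np.cov(Q.T));d=V[:,1];d*=np.sign(d@(c-C))
print("top stripe n",len(u),C.round(1),"axis deg",np.degrees(np.arctan2(d[1],d[0])),"C->nut",np.degrees(np.arctan2(*(c-C)[::-1])))
i0=cv2.imread("pics/top0.png")[:,:,::-1].astype(int);v,u=np.nonzero(((i0[:,:,2]>180)&(i0[:,:,0]<110))[140:240,290:400]);v+=140;u+=290
Q=np.array([ray(a,x,y,105)[:2] for x,y in zip(u,v)]);C=Q.mean(0);w,V=np.linalg.eigh(np.cov(Q.T));d0=V[:,1];d0*=np.sign(d0@(c-C));print("start",len(u),C,np.degrees(np.arctan2(d0[1],d0[0])))
ang=np.arctan2(d[1],d[0])
for p in(a,b): out.append(rect(np.ascontiguousarray(p["pixels"][:,:,::-1]),p,c,ang,108,45,4))
g=out[0][:,:,0].astype(float)[:,58*4:64*4].mean(1);print(g[::8].round().astype(int).tolist())
w=cv2.resize(b["pixels"][60:260,180:380,::-1],(360,360));cv2.imwrite("pics/e1.png",cv2.resize(np.hstack(out+[w]),(800,267)))
s=manip.read_state();print(s["clock"],s["eef_pos"])
E
```

```text
clock: 26.35
eef_pos: [556.5, -168.7, 192.3]
eef_rot: [3.111, -0.027, 1.39]
wrist_force: [0.7, 1.2, 0.2]
finger_gap: 42.2
clock: 27.02
eef_pos: [556.5, -287.6, 192.2]
eef_rot: [3.111, -0.027, 1.391]
wrist_force: [-0.1, 0.5, -0.4]
finger_gap: 42.6
top stripe n 118 [ 564.1 -121.8] axis deg 81.90916414460575 C->nut 82.2057282115149
start 117 [ 658.73528204 -105.08982389] 117.19331814536288
[225, 222, 221, 222, 224, 226, 198, 166, 168, 197, 225, 217, 206, 210, 209, 206, 204, 212, 225, 226, 213, 196, 169, 160, 180, 205, 219, 225, 214, 191, 181, 192, 212, 216, 205, 200, 196, 192, 203, 219, 217, 214, 214, 215, 214]
27.1167 [ 556.65796616 -287.68613675  192.44932235]
```

View pics/e1.png

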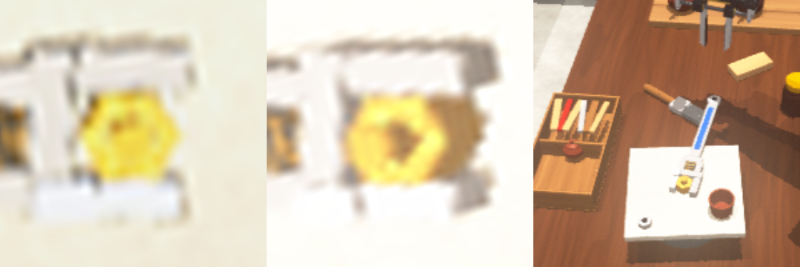

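The wrench has turned 35.3° and the jaws are round the nut at rectified (130,135), with pots in place. One more check: turn relative to the snug picture, and jaw spacing measured the same way.

Run:
```python
from rect import *
a=manip.camera("top");b=manip.camera("side");c=np.array([586.2,39.4]);z1=np.load("imgs1.npz");z2=np.load("imgs2.npz")
def ax(img,p):
    m=img.astype(int);k=(m[:,:,2]>170)&(m[:,:,0]<120);k[:130]=0;k[240:]=0;k[:,:240]=0;k[:,400:]=0
    v,u=np.nonzero(k);Q=np.array([ray(p,x,y,105)[:2] for x,y in zip(u,v)]);C=Q.mean(0);w,V=np.linalg.eigh(np.cov(Q.T));d=V[:,1]
    d*=np.sign(d@(c-C));return np.arctan2(d[1],d[0]),len(u)
for n,p,I in(("top",a,[cv2.imread("pics/top0.png")[:,:,::-1],z1["a"],z2["a"],a["pixels"]]),("side",b,[cv2.imread("pics/side0.png")[:,:,::-1],b["pixels"]])):
    for i in I:
        t,k=ax(i,p)
        for off in(0,):
            g=rect(np.ascontiguousarray(i[:,:,::-1]),p,c,t,108,45,4)[:,:,0].astype(float)
            e=[]
            for lo,hi in((36,72),(216,256)):
                s=g[:,50*4:60*4].mean(1)[lo:hi];w=np.clip(s.max()-12-s,0,None);e.append((np.arange(lo,hi)*w).sum()/w.sum()/4)
        print(n,k,"axis %.2f"%np.degrees(t),"edges",np.round(e,2),"diff %.2f"%(e[1]-e[0]))
for n in ["teapot","tall_mug","glaze_jar","beech_block","clay_brush","tea_cup","spare_nut"]:
    print(n,[(np.round(d["location"]).tolist(),round(d["conf"],2)) for d in manip.search_frame(a,n)[:1]])
```

```text
top 121 axis 117.07 edges [12.38 57.72] diff 45.34
top 132 axis 116.54 edges [13.46 57.27] diff 43.81
top 93 axis 117.39 edges [14.01 57.22] diff 43.21
top 122 axis 81.99 edges [14.94 57.46] diff 42.52
side 95 axis 117.45 edges [  nan 58.19] diff nan
side 97 axis 82.05 edges [15.2  57.63] diff 42.43
teapot [([403.0, 430.0, 56.0], 0.7)]
tall_mug [([592.0, 446.0, 44.0], 0.8)]
glaze_jar []
beech_block [([455.0, -468.0, 21.0], 0.42)]
clay_brush [([638.0, -273.0, 17.0], 0.71)]
tea_cup [([510.0, 94.0, 102.0], 0.66)]
spare_nut [([569.0, -52.0, 108.0], 0.63)]<stdin>:14: RuntimeWarning: invalid value encountered in scalar divide
```

```bash
python3 -c "
from cell import manip
print(manip.sign_off(), manip.read_state()['clock'])"
```

```text
the job is handed in; nothing more can be done
the job is handed in; nothing more can be done
```

The jaw is closed on the nut, the wrench has been pulled clockwise to the stop, and the job is handed in at about 27 s. No verdict was reported.

**Closing the jaw:** I rolled the worm with the shut fingertips in eight strokes of about 9 mm. The highest press I read was 16.5 N, taken only at the end of each move. I stopped when the drag rose from about 3 N to 7–9 N and the jaws had all but stopped closing. I take that as snug; the pictures cannot resolve the remaining play to a tenth of a millimetre.

**Turning the nut:** I straddled the handle with the fingers apart and pushed it round until the force rose to 9 N. Then I backed off, lifted and moved clear.

**Last checks:**
- **Turn:** the wrench has turned 35.1° in the top view and 35.4° in the side view, about 0.61–0.62 rad against the stop at 0.60. I measured the wrench's turn, not the nut's own.
- **Jaw:** the spacing between the jaws' outer edges was not larger than before the pull, so the jaw had not spread. That measurement scatters by about half a millimetre.
- **Push force:** 9 N at the handle may have come close to the screw's 60 N holding limit.
- **Bystanders:** the teapot, mug, brush and cup were found within about 4 mm of where they started.

**Checks that failed or disagreed:**
- **Not located:** the glaze jar was not found, though it shows in the last side picture.
- **Beech block:** it was reported about 34 mm off at low confidence (0.42), but the arm never went near it.
- **Spare nut:** the report landed on the wrench instead. The last picture shows the nut still in its place.

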